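Collect edge-banded panels from the outfeed catch tray into a carton

ROBOT

A 6-joint arm with a two-finger parallel gripper is mounted at the origin on the work surface. World frame = base frame: x ahead of the robot, y to its left, z up, the work surface at z = 0. Lengths are in m, angles in degrees, forces in N, time in s.
With the tool pointing down it reaches from about 0.375 to 0.9 m from the base axis. Payload 3.1 kg.
Tool frame: the origin (TCP) lies at the very end of the fingers, on their centre line; the grasp point (between the pads) lies 19 mm behind it; z points along the fingers, y is the line along which they close (so a half turn about z gives the same grasp; the last joint's range is limited). The gripper opens to 87 mm and grips with 3 to 60 N. Pads are 19 mm wide; open, the fingers measure 117 mm over their backs; the gripper's body (75 mm by 190 mm) begins 51 mm behind the grasp point.
Start: joints at [-87.462, 30.224, 82.088, -0, 67.689, -10.227], TCP at [0.138, -0.61, 0.223] pointing down, gripper open.
Joint ranges: [-176.69, 176.69], [-43.24, 126.21], [12.49, 139.97], [-82, 262], [0, 151.66], [-163.58, 163.58]. Speed limits (degrees/s): [159.86, 159.86, 180, 180, 180, 180].

INTERFACE

Orientations are given as a 3x3 rotation matrix whose columns are the frame's x, y, z axes.
In Python, from rig import readout, viewer, ticket gives the robot as it stands.
- The arm moves only by the tool send_rows, never from a script. Its argument "moves" is a list of rows, each a list of 6 numbers: the shift along the tool's x, y, z in units of 250 mm (1.0 is 250 mm), then the turn, a rotation vector about the tool's x, y, z in units of 90 degrees (1.0 is 90 degrees). A call has 1 to 12 rows; each row is the pose to reach, as a shift and turn from the pose commanded when the call began, along the tool's axes at that moment; what a row does not reach only later rows make up. A row lasts 1/10 s, in which the tool goes at most 50 mm and 8.59 degrees, less where a joint would pass 70% of its speed; a pose out of reach is approached as far as the arm can. A call with a number of a shift or a turn outside -1 to 1 is refused whole. A call with a gripper value outside its range is refused whole. "grip" is the opening, from 0 (shut) to 1 (fully open), set as the call begins (left out, the last holds). The fingers move at their own pace and stop on an object; the grip force is fixed at half the most. Time passes only in rows, so rows that repeat a pose let the fingers close. It gives the time, the measured TCP pose, the force, the opening and the grip force at its end, in the units of the state.
- readout.read_state(): the state, without advancing time (a new reading comes with each control period).
- viewer.capture(name): name is "scene" or "top" or "wrist"; returns (picture, depth): 384x512x3 uint8, red, green, blue; 384x512 float32, m along the optical axis (not along the pixel's ray), 0 where there is no reading.
- viewer.camera_info(name): a dict with "fx", "fy", "cx", "cy" (pixels), "R" (3x3) and "t" (3): a world point X has camera coordinates R X + t; the wrist camera has in their place "tool_from_camera" (4x4, takes a point from camera to tool coordinates, whose origin is the TCP and whose axes are the flange's). Camera axes: x right, y down, z forward; pixel columns grow to the right and rows downward; lengths in m; the calibration is good to about 2 mm. The wrist camera is an equidistant fisheye: a pixel r from the principal point sees the ray r / f radians off the axis. A picture is of the moment at which its call begins: read the wrist's pose just before it. camera_info takes no time and is no camera call.
- ticket.hand_in(): hands the job in; it is judged then, once.
The state is a dict: "time_s": time; "joint_positions": joint angles; "qvel": joint speeds; "tau": joint torques, N m; "position": TCP position; "tcp_rot": TCP orientation; "force": force on the tool from outside, world axes, zero at the start; "moment": the same for the moment, N m; "opening": opening from 0.0 (shut) to 1.0 (fully open); "grasp_force": force on a finger pad.
Only numpy, scipy, OpenCV 4.12 (cv2) and the standard library are available. Lean on these libraries where they do the work, as an engineer would, in place of code of your own. Each camera call takes 0.05 s, during which the arm holds its last target. There are 200 camera calls.

TASK

First pull the red isolator plug fully up out of its socket so that the outfeed is dead, and only then swing both carton flaps right open, well past upright, so that they stay out of the way. Then collect every wooden panel from the blue catch tray into the carton, so that they lie inside it, and only once all are in push the plug fully home again, leaving the flaps open. Never touch a panel while the plug is in, and leave the aluminium setting block in the tray and the other things around where they are.

Things in the scene. Friction and masses are not known exactly. Their poses are not given: they have to be found in the camera images.
- tray: blue steel catch tray fixed to the table, 350 (its x) x 300 (its y) x 18 mm high, walls and floor 5 mm thick; origin at the centre of its underside
- panel1: finished furniture panel, wood-coloured faces with a dark edge band and chipboard core, 46 (its x) x 112 (its y) x 18 mm (z), about 80 g; origin at the centre of its underside. 3 to 5 of these five lie flat in the tray; absent ones read None
- panel2: finished furniture panel, wood-coloured faces with a dark edge band and chipboard core, 46 (its x) x 112 (its y) x 18 mm (z), about 80 g; origin at the centre of its underside. 3 to 5 of these five lie flat in the tray; absent ones read None
- panel3: finished furniture panel, wood-coloured faces with a dark edge band and chipboard core, 46 (its x) x 112 (its y) x 18 mm (z), about 80 g; origin at the centre of its underside. 3 to 5 of these five lie flat in the tray; absent ones read None
- panel4: finished furniture panel, wood-coloured faces with a dark edge band and chipboard core, 46 (its x) x 112 (its y) x 18 mm (z), about 80 g; origin at the centre of its underside. 3 to 5 of these five lie flat in the tray; absent ones read None
- panel5: finished furniture panel, wood-coloured faces with a dark edge band and chipboard core, 46 (its x) x 112 (its y) x 18 mm (z), about 80 g; origin at the centre of its underside. 3 to 5 of these five lie flat in the tray; absent ones read None
- carton: cardboard carton fixed to the table, left or right of the tray (the isolator is on the other side); outside 218 (its x) x 158 (its y) x 85 mm high, walls and bottom 4 mm; origin at the centre of its underside. Two short end flaps are folded down already; two large ones are hinged on its -x and +x rims
- flap_near (a joint): carton flap hinged on the carton's -x rim: cardboard 4 mm thick, 154 mm along the hinge, 96 mm from hinge to free edge. Rad: 0 = level over the carton, 1.57 = upright, stop at 2.5 (leaning outward). Starts ajar at 0.6 to 1.0; friction (under 1 N at the free edge) holds it where left; a closed gripper let in between the two free edges can push it open
- flap_far (a joint): the same at the carton's +x side, likewise opening upward and outward (away from the carton's middle)
- flap_near_hinge (a point): middle of the hinge line of flap_near, at 107.5 mm to the carton's -x from its centre, 85 mm above the table; the hinge runs along the carton's y
- flap_far_hinge (a point): middle of the hinge line of flap_far, at 107.5 mm to the carton's +x from its centre, 85 mm above the table
- isolator: grey isolator box with a yellow plate, fixed to the table, 100 (its x) x 120 (its y) x 70 mm high; origin at the centre of its underside; the red plug stands upright in the socket in the middle of its top
- plug (a joint): travel of the red isolator plug in m: 0 = fully in the socket, 0.03 = fully out, at its stop (captive on two guide pins, it slides straight up and down). Drag of 6 N and a return spring of up to 2 N oppose the pull; the plug stays where it is left
- plug_grip (a point): grip point of the plug: middle of its upright red grip, 12 mm thick (the box's x), 44 mm wide (the box's y), 30 mm tall; the point lies 12 mm below the grip's top and 104 mm above the table when the plug is in; it moves with the plug. Its axes are the box's
- gauge: aluminium setting block with a red stripe, 40 x 60 x 25 mm, loose in the tray, stays there; origin under its centre
- coil: ring-shaped coil of dark edge band, 104 mm across, 23 mm high, lying on the table; bystander
- tape: roll of yellow tape, 90 mm across, 48 mm high; bystander
- cleaner: white bottle of cleaner, 60 mm across, 160 mm high; bystander
- mallet: mallet with a black head and wooden handle, lying on the left of the table; bystander
- scraper: scraper with an orange handle; bystander
- measure: yellow tape measure, 65 x 30 x 60 mm high; bystander

How it is judged (in metres and radians):
On the way, in this order (a step that is already met when the one before it is completed fails the run):
1. the isolator plug is pulled out (over 24 mm) (value of joint plug above 0.024 m), for 0.2 s.
2. both carton flaps are swung open past 1.75 rad, the plug still out (value of joint each of flap_near, flap_far above 1.75 rad and value of joint plug above 0.02 m), for 0.2 s.
3. every panel lies in the carton, the plug still out (x of panel1 in the frame of carton between -0.09 and 0.09 m and y of panel1 in the frame of carton between -0.065 and 0.065 m and z of panel1 in the frame of carton between -0.005 and 0.08 m and x of panel2 in the frame of carton between -0.09 and 0.09 m and y of panel2 in the frame of carton between -0.065 and 0.065 m and z of panel2 in the frame of carton between -0.005 and 0.08 m and x of panel3 in the frame of carton between -0.09 and 0.09 m and y of panel3 in the frame of carton between -0.065 and 0.065 m and z of panel3 in the frame of carton between -0.005 and 0.08 m and x of panel4 in the frame of carton between -0.09 and 0.09 m and y of panel4 in the frame of carton between -0.065 and 0.065 m and z of panel4 in the frame of carton between -0.005 and 0.08 m and x of panel5 in the frame of carton between -0.09 and 0.09 m and y of panel5 in the frame of carton between -0.065 and 0.065 m and z of panel5 in the frame of carton between -0.005 and 0.08 m and value of joint plug above 0.02 m), for 0.3 s.
4. the plug is pushed home (value of joint plug below 0.004 m), for 0.2 s.
At the end, for the whole second after the job is handed in: every panel present lies at rest inside the carton (its centre at least 15 mm from the inner walls along x and 10 mm along y, underside below 80 mm), both flaps open past 1.75 rad, the plug home within 4 mm (x of panel1 in the frame of carton between -0.09 and 0.09 m and y of panel1 in the frame of carton between -0.065 and 0.065 m and z of panel1 in the frame of carton between -0.005 and 0.08 m and x of panel2 in the frame of carton between -0.09 and 0.09 m and y of panel2 in the frame of carton between -0.065 and 0.065 m and z of panel2 in the frame of carton between -0.005 and 0.08 m and x of panel3 in the frame of carton between -0.09 and 0.09 m and y of panel3 in the frame of carton between -0.065 and 0.065 m and z of panel3 in the frame of carton between -0.005 and 0.08 m and x of panel4 in the frame of carton between -0.09 and 0.09 m and y of panel4 in the frame of carton between -0.065 and 0.065 m and z of panel4 in the frame of carton between -0.005 and 0.08 m and x of panel5 in the frame of carton between -0.09 and 0.09 m and y of panel5 in the frame of carton between -0.065 and 0.065 m and z of panel5 in the frame of carton between -0.005 and 0.08 m and value of joint each of flap_near, flap_far above 1.75 rad and value of joint plug below 0.004 m and linear speed of each of panel1, panel2, panel3, panel4, panel5 below 0.03 m/s); the robot touches nothing.
It fails at once if a panel is touched by the fingers while the plug is in (less than 10 mm out) (value of joint plug below 0.01 m and (contact force between the fingers and panel1 above 1 N or contact force between the fingers and panel2 above 1 N or contact force between the fingers and panel3 above 1 N or contact force between the fingers and panel4 above 1 N or contact force between the fingers and panel5 above 1 N)).
It fails at once if a bystander is moved more than 30 mm, or the setting block more than 60 mm (distance of any of coil, tape, cleaner, mallet, scraper, measure from where it was at the start of the episode above 0.03 m or distance of gauge from where it was at the start of the episode above 0.06 m).
Of panel1, panel2, panel3, panel4, panel5 only 3 to 5 are there at a start; the rules pass over those that are not, and their reading is None.
At some moment in a run one of panel1, panel2, panel3, panel4, panel5 may be knocked a few centimetres aside while the robot is not near it.
It also fails if it takes over 210 s, if anything falls off the work surface, if the arm or the gripper's body presses on something with over 40 N, if the wrist force passes 120 N, or if a joint passes its speed limit or range.

## Working session

There is one attempt and no reset: what is moved stays moved. The work goes in short steps, Python scripts to look and compute and a tool call to move; the robot and the scene stay as the last step left them, time stands still between calls to the robot, and variables do not carry over. Pictures are saved under pics/ and viewed, at most 14 in all, crops included, and the job is handed in when it is done.

Besides the shell and the picture viewer there is one more tool, called after ">>>" as name(argument=value, ...) on one line, values as JSON. send_rows: Moves the arm, as the interface text tells. Shifts and turns lie within -1 to 1; 1 stands for 250 mm of shift or 90 degrees of turn. Its arguments: {"type":"object","properties":{"moves":{"type":"array"},"grip":{"type":"number"}},"required":["moves"]}

```bash
ls; mkdir -p pics; python3 - <<'E'
from rig import readout, viewer, ticket
import cv2,numpy as np
for n in("top","scene"):
    p,d=viewer.capture(n); cv2.imwrite(f"pics/{n}0.png",cv2.resize(p[:,:,::-1],(800,600),interpolation=cv2.INTER_CUBIC)); np.savez(f"{n}0.npz",p=p,d=d)
    print(viewer.camera_info(n))
print(viewer.camera_info("wrist"))
s=readout.read_state();print(s)
E
```

```text
pics
{'fx': 358.7007974265166, 'fy': 358.7007974265166, 'cx': 261.9684888189987, 'cy': 191.937355959628, 'R': array([[ 0.08234987, -0.99660024, -0.00254365],
       [-0.97121236, -0.07967907, -0.22449453],
       [ 0.22352863,  0.02095752, -0.97447203]]), 't': array([-0.04046351,  0.57707451,  1.18067597])}
{'fx': 426.4256253340197, 'fy': 426.4256253340197, 'cx': 258.2602052901335, 'cy': 191.94982654954518, 'R': array([[ 0.65696127,  0.75390777,  0.00499602],
       [ 0.60394136, -0.52228964, -0.60205346],
       [-0.45128341,  0.39854311, -0.79844015]]), 't': array([-0.3659644 , -0.27171522,  1.77810958])}
{'fx': 297.3186396354542, 'fy': 297.3186396354542, 'cx': 251.19187366030744, 'cy': 190.18323422573596, 'tool_from_camera': array([[-5.32881688e-04, -9.68703968e-01, -2.48218327e-01,
         6.78058473e-02],
       [ 9.99999837e-01, -5.67581970e-04,  6.82355142e-05,
        -8.39495576e-04],
       [-2.06984260e-04, -2.48218250e-01,  9.68704112e-01,
        -1.61343098e-01],
       [ 0.00000000e+00,  0.00000000e+00,  0.00000000e+00,
         1.00000000e+00]])}
{'time_s': 0.1, 'joint_positions': array([-8.74629441e+01,  3.02743081e+01,  8.21480483e+01, -4.49046514e-04,
        6.76882405e+01, -1.02257031e+01]), 'qvel': array([-0.07758078, -0.04990334, -0.17052976,  0.06565101,  0.01563709,
       -0.04224147]), 'tau': array([-3.69279342e-04, -4.40984130e+01, -1.77151197e+01,  6.34001568e-02,
        5.33824519e-02, -5.89115257e-05]), 'position': array([ 0.13808616, -0.60889445,  0.22166784]), 'tcp_rot': array([[ 9.75292506e-01,  2.20917447e-01, -9.26882245e-05],
       [ 2.20917211e-01, -9.75290658e-01,  1.92806538e-03],
       [ 3.35545321e-04, -1.90090414e-03, -9.99998137e-01]]), 'force': array([-0.5787453 , -0.61655327,  0.06477593]), 'moment': array([0.04813722, 0.05390872, 0.00721616]), 'grasp_force': 0.0, 'opening': 0.9978806855651575}
```

View pics/top0.png

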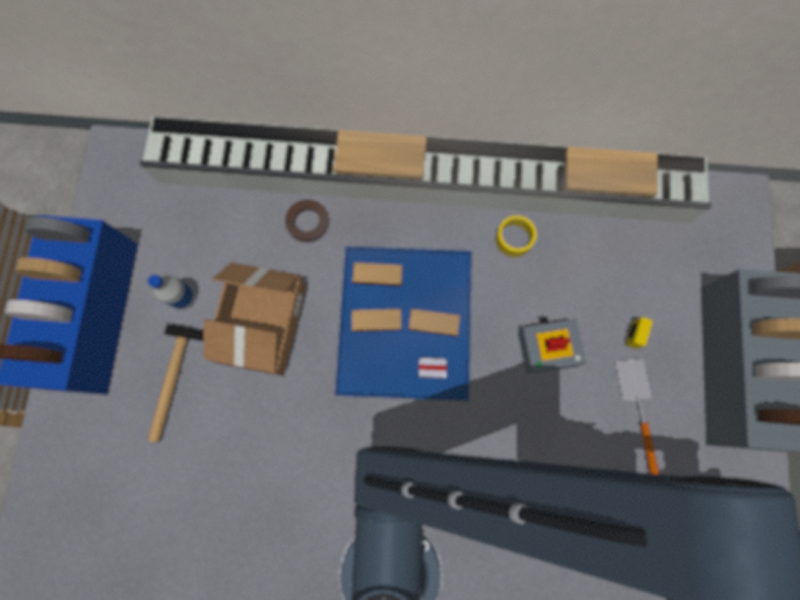

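View pics/scene0.png

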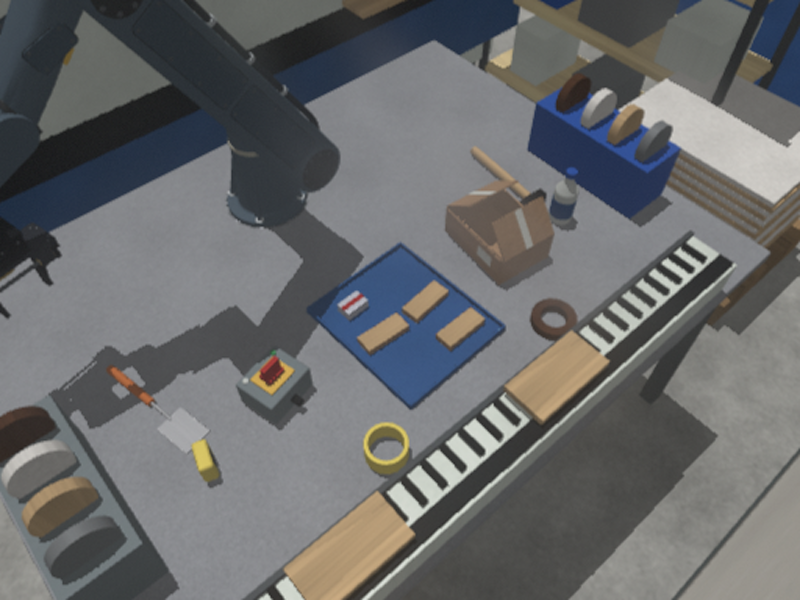

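```bash
cat > h.py <<'E'
from rig import readout, viewer, ticket
import cv2,numpy as np
def cloud(n,p=None,d=None):
    """world points of every pixel (H,W,3), picture"""
    c=viewer.camera_info(n)
    if p is None: p,d=viewer.capture(n)
    v,u=np.mgrid[:384,:512]
    X=np.stack([(u-c["cx"])/c["fx"]*d,(v-c["cy"])/c["fy"]*d,d],-1)
    W=(X-c["t"])@c["R"]; W[d==0]=np.nan
    return W,p
def rects(W,m,amin=40):
    """centre, long-axis angle (deg), size, mean z of each blob of mask"""
    m=cv2.morphologyEx(m.astype(np.uint8),cv2.MORPH_OPEN,np.ones((2,2)))
    k,l,st,_=cv2.connectedComponentsWithStats(m); o=[]
    for i in range(1,k):
        if st[i,4]<amin: continue
        P=W[l==i]; P=P[~np.isnan(P[:,0])]
        (c,s,a)=cv2.minAreaRect((P[:,:2]*1000).astype(np.float32))
        if s[0]<s[1]: a+=90; s=s[::-1]
        o.append((np.round(c,1),round((a+90)%180-90,1),np.round(s,1),round(np.median(P[:,2])*1000,1)))
    return o
def rel(target_mm,yaw=None):
    """shift in tool axes (units 250mm) to TCP target, from measured pose; yaw= wanted world angle of tool y"""
    s=readout.read_state();R=np.array(s["tcp_rot"])
    r=R.T@(np.array(target_mm)/1000-s["position"])/.25
    t=None
    if yaw is not None:
        y=np.degrees(np.arctan2(R[1,1],R[0,1])); dy=(yaw-y+90)%180-90
        t=-dy/90
    print("pos",np.round(s["position"]*1000,1),"shift",np.round(r,3),"turn z",t, "j",np.round(s["joint_positions"],1))
E
cat > look.py <<'E'
from h import *
def report(W,p):
    hsv=cv2.cvtColor(p,cv2.COLOR_RGB2HSV);H,S,V=[hsv[...,i].astype(int) for i in range(3)]
    z=W[...,2];x,y=W[...,0],W[...,1]
    ins=(x>.3)&(x<.8)
    print("wood",*rects(W,(H>5)&(H<24)&(S>60)&(z>.008)&(z<.04)&ins&(abs(y)<.3)),sep="\n ")
    print("yel",*rects(W,(H>20)&(H<34)&(S>150)&ins&(z>.06)&(z<.08)),sep="\n ")
    print("redplug",*rects(W,((H<8)|(H>172))&(S>120)&(z>.1)&ins,10),sep="\n ")
    print("tray",*rects(W,(H>98)&(H<125)&(S>120)&(abs(z)<.03)&ins,500),sep="\n ")
    print("box",*rects(W,(z>.055)&(z<.085)&ins&(y<0),100),sep="\n ")
E
python3 - <<'E'
from look import *
for n in("top","scene"):
    f=np.load(n+"0.npz");W,p=cloud(n,f["p"],f["d"]);print(n);report(W,p)
    np.save(n+"W",W)
T=np.load("topW.npy")
# ortho height map of carton area, 1.5mm... from both cams
im=np.zeros((450,800,3),np.uint8)
for k,n in enumerate(("top","scene")):
    W=np.load(n+"W.npy").reshape(-1,3);c=np.load(n+"0.npz")["p"].reshape(-1,3)
    m=(W[:,0]>.35)&(W[:,0]<.75)&(W[:,1]>.1)&(W[:,1]<.5)&(W[:,2]>.02)
    W=W[m]
    for q in W[np.argsort(W[:,2])]:
        u=int((.5-q[1])*1000)+400*k;v=int((.75-q[0])*1000)
        h=int(min(q[2]/.2,1)*255); cv2.circle(im,(u,v),1,tuple(int(t) for t in cv2.applyColorMap(np.uint8([[h]]),cv2.COLORMAP_JET)[0,0]),-1)
cv2.imwrite("pics/ortho.png",im)
E
```

```text
top
wood
 (array([643.4,  85.8]), -86.9, array([108.8,  42.4]), np.float64(22.9))
 (array([534.8,  77.3]), -83.2, array([105.1,  41.6]), np.float64(22.9))
 (array([539.8, -55.7]), 86.4, array([109.2,  42.2]), np.float64(23.2))
yel
 (array([ 502. , -318.2]), -77.9, array([70.3, 58. ]), np.float64(74.6))
redplug
 (array([ 503.9, -318.2]), -77.6, array([54.7,  9.8]), np.float64(113.4))
tray
 (array([538. ,  11.8]), 2.5, array([349.3, 296.5]), np.float64(5.7))
box
 (array([ 496.2, -668.3]), 4.8, array([354.1,  32.8]), np.float64(75.5))
 (array([ 557.8, -524.5]), -12.4, array([78.4, 52.7]), np.float64(60.3))
 (array([ 506.9, -325.3]), -75.0, array([146.1,  97.6]), np.float64(71.2))
scene
wood
 (array([542.9,  80.6]), -83.4, array([111.4,  43.2]), np.float64(24.2))
 (array([760.4, 244.2]), -23.3, array([86.9, 44.3]), np.float64(25.0))
 (array([651.7,  92.2]), -89.0, array([116.8,  42.3]), np.float64(24.3))
 (array([549.3, -51.5]), 88.2, array([112.4,  43.3]), np.float64(23.8))
yel
redplug
 (array([ 508.8, -313.7]), -79.3, array([42.2,  9.4]), np.float64(114.1))
tray
 (array([548.9,  13.7]), 2.4, array([342.9, 296.8]), np.float64(7.6))
box
 (array([ 506.9, -301.2]), -77.1, array([144.1,  97.5]), np.float64(72.0))
 (array([ 547.4, -507.4]), -16.5, array([81.6, 28.2]), np.float64(60.8))
 (array([ 679.9, -718. ]), -85.5, array([100.7,  11.8]), np.float64(61.1))
```

View pics/ortho.png

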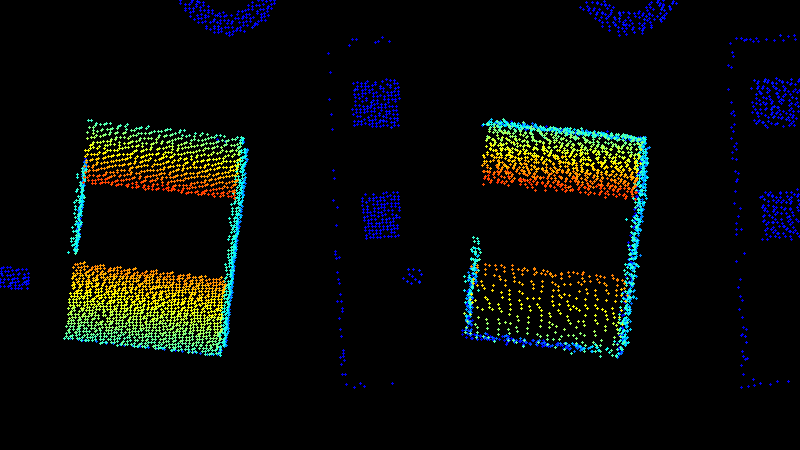

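```bash
python3 -c "
from h import *
rel([503,-318,240],12.4)"
```

```text
pos [ 138.1 -608.9  221.7] shift [ 1.681 -0.813 -0.071] turn z -0.995967242140252 j [-87.5  30.3  82.1  -0.   67.7 -10.2]
```

>>> send_rows(moves=[[0.9,-0.42,-0.07,0,0,-0.996],[0.9,-0.42,-0.07,0,0,-0.996],[0.9,-0.42,-0.07,0,0,-0.996],[0.9,-0.42,-0.07,0,0,-0.996],[0.9,-0.42,-0.07,0,0,-0.996],[0.9,-0.42,-0.07,0,0,-0.996],[0.9,-0.42,-0.07,0,0,-0.996],[0.9,-0.42,-0.07,0,0,-0.996],[0.9,-0.42,-0.07,0,0,-0.996],[0.9,-0.42,-0.07,0,0,-0.996],[0.9,-0.42,-0.07,0,0,-0.996],[0.9,-0.42,-0.07,0,0,-0.996]], grip=1)

```text
time_s: 1.3
position: [0.3342, -0.4571, 0.2396]
tcp_rot: [[-0.215, 0.977, -0.0], [0.977, 0.215, 0.001], [0.001, -0.0, -1.0]]
force: [-0.1, 1.1, 0.6]
opening: 1.0
grasp_force: 0.0
```

```bash
python3 -c "
from h import *
rel([503,-318,240],12.4)"
```

```text
pos [ 334.2 -457.1  239.6] shift [ 0.398  0.779 -0.001] turn z -5.915016780433133e-05 j [-65.1  24.6  89.5  -0.   66.  -77.5]
```

>>> send_rows(moves=[[0.4,0.78,0,0,0,0],[0.4,0.78,0,0,0,0],[0.4,0.78,0,0,0,0],[0.4,0.78,0,0,0,0],[0.4,0.78,0,0,0,0],[0.4,0.78,0,0,0,0],[0.4,0.78,0,0,0,0],[0.4,0.78,0,0,0,0]])

```text
time_s: 2.1
position: [0.5023, -0.3186, 0.2398]
tcp_rot: [[-0.213, 0.977, -0.001], [0.977, 0.213, 0.0], [0.0, -0.001, -1.0]]
force: [-0.1, -0.6, -0.1]
opening: 1.003
grasp_force: 0.0
```

```bash
cat >> h.py <<'E'
def wcloud():
    """world points of every wrist pixel (fisheye), picture"""
    s=readout.read_state();c=viewer.camera_info("wrist");p,d=viewer.capture("wrist")
    v,u=np.mgrid[:384,:512];a=(u-c["cx"])/c["fx"];b=(v-c["cy"])/c["fy"]
    th=np.hypot(a,b)+1e-9;k=np.tan(np.minimum(th,1.5))/th
    X=np.stack([a*k*d,b*k*d,d],-1);T=c["tool_from_camera"]
    W=(X@T[:3,:3].T+T[:3,3])@np.array(s["tcp_rot"]).T+s["position"]; W[d==0]=np.nan
    return W,p
E
python3 - <<'E'
from look import *
rel([503,-318,123],12.4)
W,p=wcloud();report(W,p);cv2.imwrite("pics/w1.png",p[:,:,::-1]);np.save("w1W",W)
W,p=cloud("top");report(W,p)
E
```

```text
pos [ 502.3 -318.6  239.8] shift [0.002 0.004 0.467] turn z -0.0010921126762512914 j [-43.1  26.8  85.4  -0.   67.8 -55.4]
wood
 (array([544.6, -83.9]), -2.4, array([49. , 48.1]), np.float64(21.8))
yel
 (array([ 518.8, -312. ]), -76.5, array([70.7, 33.7]), np.float64(73.2))
 (array([ 489.7, -324.1]), -79.0, array([57.6, 23.4]), np.float64(73.3))
redplug
 (array([ 506.7, -313.3]), -77.2, array([43.6, 12.9]), np.float64(114.6))
tray
 (array([552.8, -69.2]), 2.7, array([360.3, 132.8]), np.float64(4.4))
box
 (array([ 511.1, -326.5]), -77.0, array([145.9, 117.1]), np.float64(69.6))
wood
 (array([644.2,  86. ]), -88.7, array([108.7,  41.5]), np.float64(22.8))
 (array([462. ,  65.1]), 10.8, array([193.2, 104.5]), np.float64(23.5))
 (array([543.1, -95.1]), -85.1, array([26.4, 25.7]), np.float64(23.7))
yel
redplug
tray
 (array([525.5,  10.6]), 2.5, array([375.5, 295.7]), np.float64(5.7))
box
 (array([ 496. , -667.4]), 4.9, array([354. ,  33.5]), np.float64(75.5))
 (array([ 464.4, -219.7]), -40.5, array([242.2,  49.4]), np.float64(72.0))
```

View pics/w1.png

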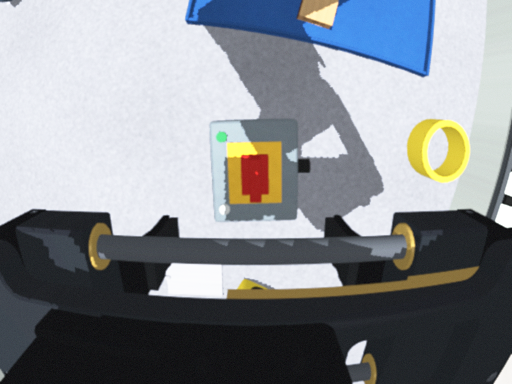

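>>> send_rows(moves=[[0.015,0.02,0,0,0,0],[0.015,0.02,0.2,0,0,0],[0.015,0.02,0.35,0,0,0],[0.015,0.02,0.45,0,0,0],[0.015,0.02,0.55,0,0,0],[0.015,0.02,0.612,0,0,0],[0.015,0.02,0.612,0,0,0]])

```text
time_s: 2.9
position: [0.5058, -0.3122, 0.0847]
tcp_rot: [[-0.214, 0.977, -0.004], [0.977, 0.214, 0.004], [0.004, -0.003, -1.0]]
force: [-0.2, 0.5, 0.1]
opening: 0.998
grasp_force: 0.0
```

>>> send_rows(moves=[[0,0,0,0,0,0],[0,0,0,0,0,0],[0,0,0,0,0,0],[0,0,0,0,0,0],[0,0,0,0,0,0],[0,0,0,0,0,0],[0,0,0,0,0,0],[0,0,0,0,0,0]], grip=0)

```text
time_s: 3.7
position: [0.5074, -0.3131, 0.0871]
tcp_rot: [[-0.215, 0.977, -0.0], [0.977, 0.215, 0.0], [0.0, -0.0, -1.0]]
force: [-0.5, 0.7, 0.6]
opening: 0.356
grasp_force: 0.0
```

>>> send_rows(moves=[[0,0,0,0,0,0],[0,0,0,0,0,0],[0,0,0,0,0,0],[0,0,0,0,0,0],[0,0,0,0,0,0],[0,0,0,0,0,0],[0,0,0,0,0,0]])

```text
time_s: 4.4
position: [0.5049, -0.3135, 0.087]
tcp_rot: [[-0.218, 0.976, -0.005], [0.976, 0.218, -0.0], [0.001, -0.005, -1.0]]
force: [-5.6, -1.9, 2.3]
opening: 0.134
grasp_force: 30.0
```

>>> send_rows(moves=[[0,0,-0.02,0,0,0],[0,0,-0.04,0,0,0],[0,0,-0.06,0,0,0],[0,0,-0.08,0,0,0],[0,0,-0.1,0,0,0],[0,0,-0.12,0,0,0],[0,0,-0.122,0,0,0],[0,0,-0.122,0,0,0],[0,0,-0.122,0,0,0]])

```text
time_s: 5.3
position: [0.5049, -0.3135, 0.116]
tcp_rot: [[-0.217, 0.976, -0.006], [0.976, 0.217, 0.0], [0.001, -0.006, -1.0]]
force: [-4.0, -2.6, -5.7]
opening: 0.133
grasp_force: 30.0
```

>>> send_rows(moves=[[0,0,0,0,0,0],[0,0,0,0,0,0],[0,0,0,0,0,0],[0,0,0,0,0,0],[0,0,0,0,0,0],[0,0,-0.1,0,0,0],[0,0,-0.2,0,0,0],[0,0,-0.4,0,0,0],[0,0,-0.5,0,0,0],[0,0,-0.55,0,0,0],[0,0,-0.55,0,0,0]], grip=1)

```text
time_s: 6.4
position: [0.5082, -0.3136, 0.2568]
tcp_rot: [[-0.215, 0.977, 0.003], [0.977, 0.215, -0.003], [-0.003, 0.002, -1.0]]
force: [-1.0, -0.2, -0.2]
opening: 0.985
grasp_force: 0.0
```

```bash
python3 - <<'E'
from look import *
W,p=wcloud();report(W,p)
hsv=cv2.cvtColor(p,cv2.COLOR_RGB2HSV);m=((hsv[...,0]<8)|(hsv[...,0]>172))&(hsv[...,1]>120)&(W[...,0]>.47)&(W[...,0]<.54)&(W[...,1]<-.25)&(W[...,1]>-.38)
print(np.percentile(W[m][:,2],[5,50,95]))
rel([480,-100,253],None)
E
```

```text
wood
 (array([540.5, -86.8]), -83.3, array([47.1, 45.4]), np.float64(21.7))
yel
 (array([ 521.9, -311.4]), -75.5, array([71. , 27.6]), np.float64(73.3))
 (array([ 485.8, -323.6]), 86.0, array([62.4, 23.1]), np.float64(73.3))
redplug
 (array([ 508.7, -325.2]), -77.0, array([68.1, 28.3]), np.float64(121.3))
tray
 (array([552.5, -66.6]), 2.7, array([358.7, 138.1]), np.float64(4.4))
box
 (array([ 509.8, -326.9]), -76.8, array([146.4, 116. ]), np.float64(69.5))
[0.1127649  0.11546444 0.14461785]
pos [ 507.3 -312.9  255. ] shift [0.855 0.076 0.008] turn z None j [-42.4  26.   84.3   0.   69.8 -54.8]
```

>>> send_rows(moves=[[1,0,-0.03,0,0,-0.793],[1,0,-0.03,0,0,-0.793],[1,0,-0.03,0,0,-0.793],[1,0,-0.03,0,0,-0.793],[1,0,-0.03,0,0,-0.793],[1,0,-0.03,0,0,-0.793],[1,0,-0.03,0,0,-0.793],[1,0,-0.03,0,0,-0.793],[1,0,-0.03,0,0,-0.793],[1,0,-0.03,0,0,-0.793]], grip=0)

```text
time_s: 7.45
position: [0.4524, -0.0683, 0.2606]
tcp_rot: [[-0.994, 0.108, -0.004], [0.108, 0.994, 0.002], [0.005, 0.001, -1.0]]
force: [0.5, -0.8, 0.1]
opening: 0.174
grasp_force: 0.0
```

>>> send_rows(moves=[[-0.03,0.85,0,0,0,0],[-0.03,0.85,0,0,0,0],[-0.03,0.85,0,0,0,0],[-0.03,0.85,0,0,0,0],[-0.03,0.85,0,0,0,0],[-0.03,0.85,0,0,0,0],[-0.03,0.85,0,0,0,0]])

```text
time_s: 8.15
position: [0.4835, 0.1407, 0.2616]
tcp_rot: [[-0.994, 0.109, -0.002], [0.109, 0.994, -0.001], [0.002, -0.001, -1.0]]
force: [-0.7, -0.1, 0.8]
opening: 0.003
grasp_force: 0.0
```

```bash
python3 - <<'E'
from look import *
W,p=wcloud();report(W,p);cv2.imwrite("pics/w2.png",p[:,:,::-1]);np.save("w2W",W)
rel([515,349,255],83.8)
E
```

```text
wood
 (array([465.4, 268.9]), -6.4, array([138.2,   7.3]), np.float64(37.4))
 (array([503.5,  85.1]), -0.2, array([119.9, 110.7]), np.float64(22.4))
 (array([506.6,  20. ]), -70.8, array([228.4,  55.3]), np.float64(21.7))
yel
redplug
tray
 (array([469.6,  14.5]), -87.7, array([298.6, 201. ]), np.float64(4.3))
 (array([567.4,   1.5]), -55.7, array([314.,  69.]), np.float64(4.5))
box
 (array([ 445.5, -121.6]), -77.0, array([362. ,  66.7]), np.float64(68.6))
pos [483.7 140.2 261.8] shift [-0.033  0.844  0.026] turn z -0.0011734127792736773 j [  3.5  18.1  96.4  -0.   65.7 -80.2]
```

View pics/w2.png

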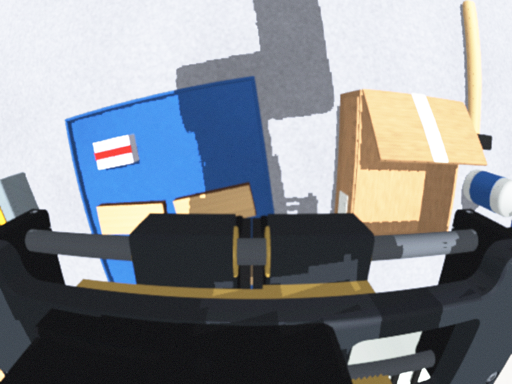

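```bash
python3 - <<'E'
from h import *
W=np.load("w2W.npy")
for u,v in [(385,156),(478,160),(364,94),(460,105),(410,130),(345,97),(339,180)]: print(u,v,np.round(np.nanmedian(W[v-1:v+2,u-1:u+2].reshape(-1,3),0)*1000))
E
```

```text
385 156 [466. 279. 144.]
478 160 [480. 411. 143.]
364 94 [401. 281.  93.]
460 105 [415. 426.  92.]
410 130 [443. 323. 122.]
345 97 [401. 278.  30.]
339 180 [519. 265.  13.]
```

>>> send_rows(moves=[[-0.05,0.83,0.02,0,0,0],[-0.05,0.83,0.02,0,0,0],[-0.05,0.83,0.02,0,0,0],[-0.05,0.83,0.02,0,0,0],[-0.05,0.83,0.02,0,0,0],[-0.05,0.83,0.02,0,0,0],[-0.05,0.83,0.2,0,0,0],[-0.05,0.83,0.35,0,0,0],[-0.05,0.83,0.45,0,0,0],[-0.05,0.83,0.505,0,0,0],[-0.05,0.83,0.505,0,0,0]])

```text
time_s: 9.3
position: [0.5182, 0.3437, 0.1346]
tcp_rot: [[-0.994, 0.111, -0.004], [0.111, 0.994, -0.002], [0.004, -0.003, -1.0]]
force: [-0.5, -1.0, 0.2]
opening: 0.005
grasp_force: 0.0
```

>>> send_rows(moves=[[-0.07,0,0,0,0,0],[-0.14,0,0,0,0,0],[-0.19,0,0,0,0,0],[-0.24,0,0,0,0,0],[-0.29,0,0,0,0,0],[-0.34,0,0,0,0,0],[-0.39,0,0,0,0,0],[-0.44,0,0,0,0,0],[-0.49,0,0,0,0,0],[-0.54,0,0,0,0,0],[-0.58,0,0,0,0,0],[-0.58,0,0,0,0,0]])

```text
time_s: 10.5
position: [0.6651, 0.3303, 0.1361]
tcp_rot: [[-0.994, 0.109, 0.002], [0.109, 0.994, 0.0], [-0.002, 0.0, -1.0]]
force: [0.3, -0.7, -0.9]
opening: 0.005
grasp_force: 0.0
```

>>> send_rows(moves=[[0.2,0,0,0,0,0],[0.4,0,0,0,0,0],[0.58,0,0,0,0,0],[0.63,0,0.02,0,0,0],[0.68,0,0.02,0,0,0],[0.73,0,0.02,0,0,0],[0.78,0,0.02,0,0,0],[0.83,0,0.02,0,0,0],[0.88,0,0.02,0,0,0],[0.93,0,0.0,0,0,0],[0.98,0,0.0,0,0,0],[1,0,0,0,0,0]])

```text
time_s: 11.7
position: [0.4127, 0.3577, 0.1362]
tcp_rot: [[-0.994, 0.107, -0.002], [0.107, 0.994, -0.001], [0.001, -0.001, -1.0]]
force: [0.5, 0.0, 0.0]
opening: 0.006
grasp_force: 0.4
```

>>> send_rows(moves=[[0.05,0,0,0,0,0],[0.1,0,0,0,0,0],[0.15,0,0,0,0,0],[0.2,0,0,0,0,0],[0.2,0,0,0,0,0],[0.2,0,0,0,0,0]])

```text
time_s: 12.3
position: [0.3645, 0.3633, 0.1363]
tcp_rot: [[-0.994, 0.108, -0.0], [0.108, 0.994, -0.0], [0.0, -0.0, -1.0]]
force: [-0.1, -0.2, -1.3]
opening: 0.002
grasp_force: 0.0
```

>>> send_rows(moves=[[-0.1,0,-0.1,0,0,0],[-0.2,-0.2,-0.4,0,0,0],[-0.2,-0.4,-0.6,0,0,0],[-0.2,-0.6,-0.8,0,0,0],[-0.2,-0.8,-0.85,0,0,0],[-0.2,-1,-0.85,0,0,0],[-0.2,-1,-0.85,0,0,0],[-0.2,-1,-0.85,0,0,0]], grip=1)

```text
time_s: 13.1
position: [0.388, 0.1064, 0.3506]
tcp_rot: [[-0.994, 0.111, 0.003], [0.111, 0.994, -0.001], [-0.003, -0.001, -1.0]]
force: [1.3, 0.3, -0.2]
opening: 0.651
grasp_force: 0.0
```

```bash
python3 - <<'E'
from look import *
W,p=wcloud();report(W,p);cv2.imwrite("pics/w3.png",p[:,:,::-1]);np.save("w3W",W)
p,d=viewer.capture("scene");cv2.imwrite("pics/s3.png",cv2.resize(p[80:330,60:460,::-1],None,fx=2,fy=2))
rel([515,349,255],83.8)
E
```

```text
wood
 (array([468.6, 268.9]), -12.4, array([153. ,  21.4]), np.float64(37.1))
 (array([443.7,  94.8]), -7.7, array([181.1, 110.8]), np.float64(22.0))
 (array([625.9,  91.1]), -88.7, array([105.1,   6.4]), np.float64(21.1))
yel
redplug
tray
 (array([368.1, 486.3]), 64.1, array([528.8, 239.1]), np.float64(19.3))
 (array([436.4,  18.8]), 83.0, array([323.6, 193.4]), np.float64(4.4))
 (array([507.3,  80.4]), -5.9, array([292.7, 213.3]), np.float64(4.4))
box
 (array([ 396.6, -116.5]), -70.2, array([353.9,  14.5]), np.float64(69.2))
pos [388.7 106.9 350.4] shift [-0.391  1.02   0.383] turn z -0.003528951922473785 j [ -0.6   3.3 100.7  -0.   75.8 -84. ]
```

View pics/s3.png

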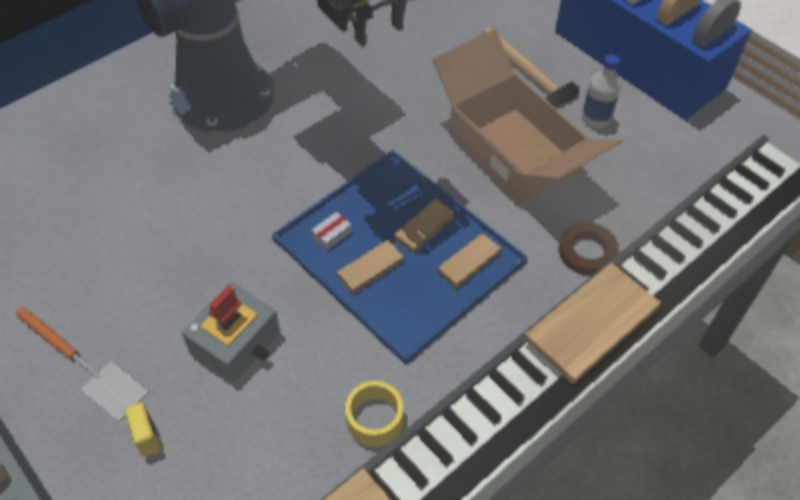

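View pics/w3.png

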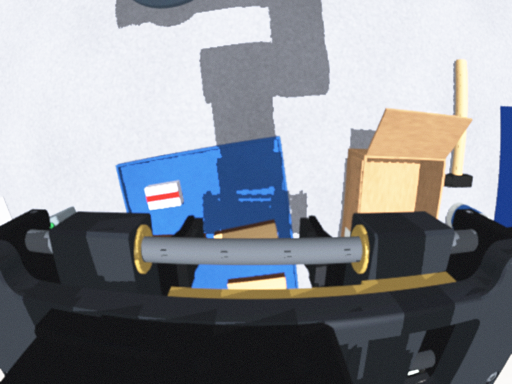

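>>> send_rows(moves=[[-0.74,-0.95,0.2,0,0,0.9],[-0.74,-0.95,0.2,0,0,0.9],[-0.74,-0.95,0.2,0,0,0.9],[-0.74,-0.95,0.2,0,0,0.9],[-0.74,-0.95,0.2,0,0,0.9],[-0.74,-0.95,0.2,0,0,0.9],[-0.74,-0.95,0.2,0,0,0.9],[-0.74,-0.95,0.2,0,0,0.9],[-0.74,-0.95,0.2,0,0,0.9],[-0.74,-0.95,0.2,0,0,0.9],[-0.74,-0.95,0.2,0,0,0.9]], grip=1)

```text
time_s: 14.3
position: [0.5462, -0.1459, 0.2977]
tcp_rot: [[-0.049, 0.999, -0.001], [0.999, 0.049, 0.001], [0.001, -0.001, -1.0]]
force: [0.4, 0.5, -1.1]
opening: 1.003
grasp_force: 0.0
```

```bash
python3 - <<'E'
from look import *
W,p=wcloud();report(W,p);cv2.imwrite("pics/w4.png",p[:,:,::-1])
rel([545,-54,60],-3.6)
E
```

```text
wood
 (array([531.3,  78.4]), -86.8, array([46.7, 28.2]), np.float64(22.1))
 (array([626.1,  79.9]), -88.7, array([43.6,  2.9]), np.float64(22.2))
 (array([651.2,  35.3]), 0.7, array([48.9,  4.5]), np.float64(11.4))
 (array([549. ,  26.5]), 9.4, array([38.1,  3.7]), np.float64(9.0))
 (array([545.2, -55.5]), 86.7, array([107.2,  46. ]), np.float64(22.1))
yel
 (array([ 487. , -305.8]), 2.9, array([26. , 25.6]), np.float64(73.3))
 (array([ 523.2, -226.4]), 89.2, array([211.4,  35.7]), np.float64(73.2))
redplug
 (array([ 512.7, -223.9]), 84.4, array([213.6,  32.8]), np.float64(118.0))
tray
 (array([547.7,  -3.1]), 2.2, array([356.4, 268. ]), np.float64(4.3))
box
 (array([ 522. , -182.5]), 89.7, array([141.7,  41.1]), np.float64(66.1))
 (array([ 503.1, -252.1]), -85.3, array([259.6, 108.6]), np.float64(71.1))
pos [ 546.1 -145.9  297.9] shift [0.366 0.015 0.952] turn z 0.07217826695205234 j [-26.3  21.   85.3   0.   73.7 -29.2]
```

View pics/w4.png

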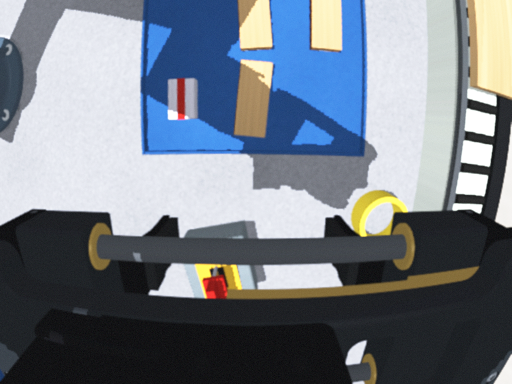

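>>> send_rows(moves=[[0.36,0.014,0.2,0,0,0.068],[0.36,0.014,0.4,0,0,0.068],[0.36,0.014,0.6,0,0,0.068],[0.36,0.014,0.8,0,0,0.068],[0.36,0.014,0.95,0,0,0.068],[0.36,0.014,0.95,0,0,0.068],[0.36,0.014,0.95,0,0,0.068]])

```text
time_s: 15.05
position: [0.5423, -0.0552, 0.0576]
tcp_rot: [[0.056, 0.998, -0.008], [0.998, -0.056, 0.003], [0.002, -0.008, -1.0]]
force: [-1.0, 0.8, -0.6]
opening: 1.0
grasp_force: 0.0
```

```bash
python3 - <<'E'
from look import *
W,p=wcloud();report(W,p)
rel([545.2,-55.5,9],-3.3)
E
```

```text
wood
 (array([541.9,  63. ]), -83.9, array([75.3, 47.8]), np.float64(22.1))
 (array([631.7,  65.7]), 84.4, array([66.3, 22.3]), np.float64(21.8))
 (array([545.7, -37.9]), 87.2, array([84.8, 47.6]), np.float64(22.2))
yel
redplug
tray
 (array([548. ,  22.6]), -4.8, array([387.8, 209.8]), np.float64(4.3))
 (array([528.8, -79.2]), 2.3, array([167.6, 104.9]), np.float64(4.3))
box
 (array([497.8, -44.1]), 54.2, array([68.8, 14.7]), np.float64(70.9))
 (array([590.3, -51.4]), -50.8, array([74.1, 15.2]), np.float64(72.9))
pos [544.  -56.   59.7] shift [0.002 0.005 0.203] turn z 0.00041412620027898585 j [-17.6  38.4 100.5   0.   41.4 -14.3]
```

>>> send_rows(moves=[[0,0.005,0.06,0,0,0],[0,0.005,0.12,0,0,0],[0,0.005,0.17,0,0,0],[0,0.005,0.2,0,0,0],[0,0.005,0.2,0,0,0]])

```text
time_s: 15.6
position: [0.546, -0.0569, 0.0108]
tcp_rot: [[0.058, 0.998, -0.001], [0.998, -0.058, 0.0], [0.0, -0.001, -1.0]]
force: [0.6, 0.2, 0.2]
opening: 1.001
grasp_force: 0.0
```

>>> send_rows(moves=[[0,0,0,0,0,0],[0,0,0,0,0,0],[0,0,0,0,0,0],[0,0,0,0,0,0],[0,0,0,0,0,0],[0,0,0,0,0,0],[0,0,0,0,0,0],[0,0,0,0,0,0]], grip=0)

```text
time_s: 16.4
position: [0.5459, -0.0568, 0.0114]
tcp_rot: [[0.058, 0.998, -0.001], [0.998, -0.058, 0.0], [0.0, -0.001, -1.0]]
force: [-1.3, -0.2, 2.2]
opening: 0.524
grasp_force: 30.0
```

>>> send_rows(moves=[[0,0,-0.03,0,0,0],[0,0,-0.1,0,0,0],[0,0,-0.2,0,0,0],[0,0,-0.35,0,0,0],[0,0,-0.5,0,0,0],[0,0,-0.65,0,0,0],[0,0,-0.8,0,0,0],[0,0,-0.8,0,0,0]])

```text
time_s: 17.2
position: [0.5498, -0.0579, 0.2171]
tcp_rot: [[0.058, 0.998, 0.012], [0.998, -0.058, -0.004], [-0.003, 0.012, -1.0]]
force: [0.8, -0.4, -1.5]
opening: 0.524
grasp_force: 30.0
```

```bash
python3 - <<'E'
from look import *
W,p=wcloud();report(W,p)
rel([515,349,200],-6.2)
E
```

```text
wood
 (array([625.6,  86. ]), -88.1, array([106. ,   3.7]), np.float64(22.0))
 (array([539.2,  80.5]), -83.5, array([111. ,  45.6]), np.float64(22.1))
yel
redplug
tray
 (array([547.5,  11.6]), 2.3, array([356.4, 306.5]), np.float64(4.3))
box
pos [548.  -57.4 214.4] shift [ 1.615 -0.227  0.053] turn z 0.031782279904515875 j [-17.6  24.9  93.6   0.   61.  -14.3]
```

>>> send_rows(moves=[[0.2,-0.03,0,0,0,0.032],[0.4,-0.06,0,0,0,0.032],[0.6,-0.08,0,0,0,0.032],[0.8,-0.11,0,0,0,0.032],[0.98,-0.14,0,0,0,0.032],[0.98,-0.14,0,0,0,0.032]])

```text
time_s: 17.85
position: [0.5228, 0.1951, 0.2096]
tcp_rot: [[0.102, 0.995, -0.004], [0.995, -0.102, 0.002], [0.001, -0.004, -1.0]]
force: [-0.0, -0.5, -1.4]
opening: 0.523
grasp_force: 30.0
```

```bash
python3 - <<'E'
from look import *
W,p=wcloud();cv2.imwrite("pics/w5.png",p[:,:,::-1]);np.save("w5W",W)
rel([515,349,200],-6.2)
m=(W[...,2]>.075)&(W[...,2]<.09)&(W[...,1]>.2)&(W[...,1]<.5)
print(rects(W,m,60))
E
```

```text
pos [523.5 192.3 209.6] shift [ 0.62  -0.098  0.038] turn z 0.0032455515465394393 j [ 8.7 26.  92.5  0.  61.6 14.6]
[(array([503.6, 331. ]), -6.8, array([298., 137.]), np.float64(84.3)), (array([839.7, 302.8]), 89.9, array([207.1,   5.9]), np.float64(84.1)), (array([871.6, 384.2]), 69.5, array([41.3, 17.5]), np.float64(89.2))]
```

View pics/w5.png

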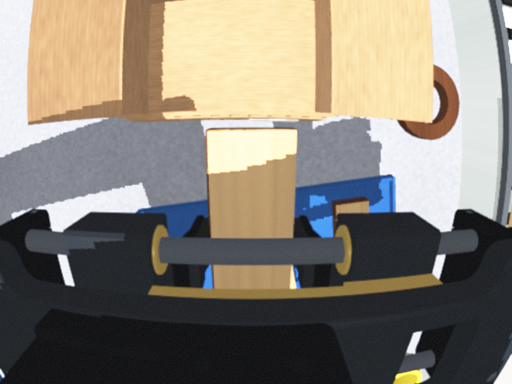

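```bash
python3 - <<'E'
from h import *
W=np.load("w5W.npy")
for r in (60,90,105):
  print([ (u,*np.round(W[r,u]*1000).astype(int)) for u in list(range(118,132,3))+list(range(150,166,4))+list(range(310,340,4))])
print([(v,*np.round(W[v,240]*1000).astype(int)) for v in range(104,126,2)])
E
```

```text
[(118, np.int64(400), np.int64(341), np.int64(83)), (121, np.int64(404), np.int64(339), np.int64(85)), (124, np.int64(404), np.int64(341), np.int64(77)), (127, np.int64(405), np.int64(342), np.int64(70)), (130, np.int64(405), np.int64(343), np.int64(62)), (150, np.int64(409), np.int64(352), np.int64(3)), (154, np.int64(415), np.int64(351), np.int64(4)), (158, np.int64(420), np.int64(350), np.int64(3)), (162, np.int64(425), np.int64(349), np.int64(4)), (310, np.int64(609), np.int64(327), np.int64(3)), (314, np.int64(614), np.int64(327), np.int64(4)), (318, np.int64(615), np.int64(324), np.int64(21)), (322, np.int64(614), np.int64(320), np.int64(44)), (326, np.int64(614), np.int64(317), np.int64(60)), (330, np.int64(613), np.int64(313), np.int64(78)), (334, np.int64(616), np.int64(312), np.int64(84)), (338, np.int64(619), np.int64(312), np.int64(87))]
[(118, np.int64(398), np.int64(308), np.int64(86)), (121, np.int64(401), np.int64(308), np.int64(83)), (124, np.int64(401), np.int64(308), np.int64(77)), (127, np.int64(401), np.int64(309), np.int64(69)), (130, np.int64(401), np.int64(310
[... 1342 characters left out ...]
int64(608), np.int64(268), np.int64(80)), (334, np.int64(611), np.int64(267), np.int64(86)), (338, np.int64(615), np.int64(267), np.int64(86))]
[(104, np.int64(517), np.int64(279), np.int64(4)), (106, np.int64(517), np.int64(277), np.int64(3)), (108, np.int64(516), np.int64(274), np.int64(3)), (110, np.int64(516), np.int64(272), np.int64(3)), (112, np.int64(519), np.int64(268), np.int64(85)), (114, np.int64(519), np.int64(266), np.int64(81)), (116, np.int64(519), np.int64(264), np.int64(81)), (118, np.int64(518), np.int64(262), np.int64(62)), (120, np.int64(515), np.int64(259), np.int64(-1)), (122, np.int64(514), np.int64(257), np.int64(-1)), (124, np.int64(514), np.int64(254), np.int64(1))]
```

>>> send_rows(moves=[[0.2,-0.05,0,0,0,0],[0.4,-0.1,0,0,0,0],[0.6,-0.112,0,0,0,0],[0.6,-0.112,0.0,0,0,0],[0.6,-0.112,0.15,0,0,0],[0.6,-0.112,0.3,0,0,0],[0.6,-0.112,0.45,0,0,0],[0.6,-0.112,0.6,0,0,0],[0.6,-0.112,0.68,0,0,0],[0.6,-0.112,0.72,0,0,0],[0.6,-0.112,0.72,0,0,0]])

```text
time_s: 19.0
position: [0.5132, 0.3398, 0.0294]
tcp_rot: [[0.11, 0.994, -0.004], [0.994, -0.11, -0.002], [-0.002, -0.004, -1.0]]
force: [-0.5, 0.4, -0.8]
opening: 0.526
grasp_force: 30.0
```

>>> send_rows(moves=[[0,0,0,0,0,0],[0,0,0,0,0,0],[0,0,0,0,0,0],[0,0,0,0,0,0],[0,0,-0.05,0,0,0],[0,0,-0.2,0,0,0],[0,0,-0.4,0,0,0],[0,0,-0.6,0,0,0],[-0.1,0,-0.8,0,0,0],[-0.2,0,-0.9,0,0,0],[-0.2,0,-0.9,0,0,0]], grip=0.7)

```text
time_s: 20.1
position: [0.5109, 0.291, 0.263]
tcp_rot: [[0.11, 0.994, 0.011], [0.994, -0.11, 0.003], [0.004, 0.011, -1.0]]
force: [0.9, -0.4, -0.1]
opening: 0.699
grasp_force: 0.0
```

```bash
python3 - <<'E'
from look import *
W,p=wcloud();report(W,p);cv2.imwrite("pics/w6.png",p[:,:,::-1])
W,p=cloud("top");print("TOP");report(W,p)
rel([539,80,250],6.5)
E
```

```text
wood
 (array([783.6, 254.2]), -77.8, array([87.9, 53.7]), np.float64(21.8))
 (array([505.1, 289.5]), -5.6, array([211.1,  40.1]), np.float64(29.7))
 (array([517.9, 292.3]), -6.0, array([37.4, 13.1]), np.float64(21.0))
yel
redplug
tray
 (array([462.2, 205.1]), 83.7, array([231.5, 125.6]), np.float64(4.3))
box
TOP
wood
 (array([786.6, 240.2]), 48.5, array([57. , 21.7]), np.float64(22.1))
 (array([708.8, 268.5]), 86.3, array([56.4, 51.3]), np.float64(22.8))
 (array([644.2,  85.9]), -89.5, array([107.8,  41.6]), np.float64(22.8))
 (array([534.6,  77.2]), -83.1, array([105. ,  42.1]), np.float64(23.1))
yel
 (array([ 500.9, -316.2]), -76.3, array([66.3, 57.5]), np.float64(75.0))
redplug
 (array([ 503.5, -326. ]), -72.7, array([69.7, 18.7]), np.float64(119.3))
tray
 (array([539.7,  12.3]), 2.4, array([346.4, 297.1]), np.float64(5.7))
box
 (array([ 496.8, -667.8]), 4.4, array([355.1,  31.8]), np.float64(75.4))
 (array([ 557.7, -525.9]), -15.7, array([80.1, 48.9]), np.float64(59.4))
 (array([ 507.7, -325.1]), -76.0, array([145.2,  98.3]), np.float64(71.3))
pos [508.6 292.1 257.9] shift [-0.83   0.214  0.031] turn z -0.14198566101246746 j [18.9 24.9 85.5  0.  69.4 25.2]
```

View pics/w6.png

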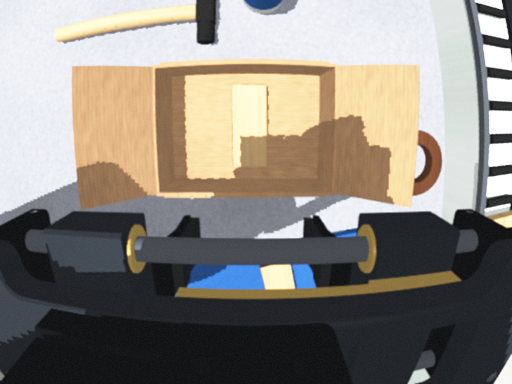

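>>> send_rows(moves=[[-0.2,0.05,0,0,0,-0.143],[-0.4,0.1,0,0,0,-0.143],[-0.6,0.15,0.05,0,0,-0.143],[-0.8,0.2,0.1,0,0,-0.143],[-0.83,0.214,0.25,0,0,-0.143],[-0.83,0.214,0.4,0,0,-0.143],[-0.83,0.214,0.6,0,0,-0.143],[-0.83,0.214,0.75,0,0,-0.143],[-0.83,0.214,0.8,0,0,-0.143],[-0.83,0.214,0.8,0,0,-0.143]], grip=1)

```text
time_s: 21.2
position: [0.5371, 0.0808, 0.0536]
tcp_rot: [[-0.116, 0.993, -0.007], [0.993, 0.116, 0.001], [0.001, -0.006, -1.0]]
force: [-0.2, -0.3, 0.3]
opening: 0.996
grasp_force: 0.0
```

```bash
python3 - <<'E'
from look import *
W,p=wcloud();report(W,p)
rel([539,80.5,10],6.7)
E
```

```text
wood
 (array([738.1, 261.8]), 86.2, array([82.2, 50. ]), np.float64(21.3))
 (array([538.2,  97.8]), -83.6, array([79.3, 48. ]), np.float64(22.2))
 (array([623.7, 117.7]), -39.2, array([88.2, 70.6]), np.float64(22.1))
 (array([545.9,  28.8]), 6.4, array([47.9, 29.4]), np.float64(22.2))
yel
redplug
tray
 (array([547.8, 107.2]), 2.4, array([366.2, 115.7]), np.float64(4.3))
 (array([529.3,  54.5]), 12.2, array([166.2, 105.9]), np.float64(4.2))
box
pos [538.8  80.6  55.5] shift [-0.001  0.001  0.182] turn z -0.00022895178851772217 j [ -3.2  38.7 101.    0.   40.5  -9.9]
```

>>> send_rows(moves=[[0,0,0.06,0,0,0],[0,0,0.12,0,0,0],[0,0,0.16,0,0,0],[0,0,0.182,0,0,0],[0,0,0.182,0,0,0]])

```text
time_s: 21.75
position: [0.5396, 0.0802, 0.0112]
tcp_rot: [[-0.116, 0.993, 0.001], [0.993, 0.116, -0.0], [-0.0, 0.001, -1.0]]
force: [-0.6, -0.5, 0.0]
opening: 1.003
grasp_force: 0.0
```

>>> send_rows(moves=[[0,0,0,0,0,0],[0,0,0,0,0,0],[0,0,0,0,0,0],[0,0,0,0,0,0],[0,0,0,0,0,0],[0,0,0,0,0,0],[0,0,0,0,0,0],[0,0,0,0,0,0]], grip=0)

```text
time_s: 22.55
position: [0.5392, 0.0801, 0.0109]
tcp_rot: [[-0.116, 0.993, -0.0], [0.993, 0.116, -0.0], [-0.0, -0.0, -1.0]]
force: [-0.3, -0.2, 0.4]
opening: 0.526
grasp_force: 30.0
```

>>> send_rows(moves=[[0,0,-0.03,0,0,0],[0,0,-0.1,0,0,0],[0,0,-0.2,0,0,0],[0,0,-0.35,0,0,0],[0,0,-0.5,0,0,0],[0,0,-0.65,0,0,0],[0,0,-0.82,0,0,0],[0,0,-0.82,0,0,0]])

```text
time_s: 23.35
position: [0.5431, 0.0801, 0.2221]
tcp_rot: [[-0.116, 0.993, 0.013], [0.993, 0.116, -0.001], [-0.002, 0.013, -1.0]]
force: [-0.0, -0.4, 0.2]
opening: 0.527
grasp_force: 30.0
```

```bash
python3 - <<'E'
from look import *
W,p=wcloud();report(W,p)
rel([511,343,210],-6.2)
E
```

```text
wood
 (array([606.4, 276.9]), 67.8, array([36.4,  5.1]), np.float64(37.8))
 (array([465.6, 268.7]), -6.5, array([140.9,   7.8]), np.float64(12.1))
 (array([762.7, 259.6]), 12.6, array([92.4, 83.4]), np.float64(21.8))
 (array([601.4, 258.4]), 12.9, array([42.2, 10.6]), np.float64(13.0))
 (array([643.4,  95.4]), -54.7, array([133.3,  97.8]), np.float64(22.1))
yel
redplug
tray
 (array([545.7,  70.8]), 2.3, array([357. , 186.3]), np.float64(4.3))
box
pos [541.2  80.1 219.3] shift [1.059 0.002 0.036] turn z 0.14278307026873607 j [-3.3 24.3 93.9  0.  61.4 -9.9]
```

>>> send_rows(moves=[[0.2,0,0,0,0,0.143],[0.4,0,0,0,0,0.143],[0.6,0,0,0,0,0.143],[0.8,0,0,0,0,0.143],[1,0.002,0,0,0,0.143],[1,0.002,0,0,0,0.143],[1,0.002,0,0,0,0.143]])

```text
time_s: 24.1
position: [0.5091, 0.3294, 0.214]
tcp_rot: [[0.105, 0.994, -0.003], [0.994, -0.105, -0.002], [-0.002, -0.003, -1.0]]
force: [-0.0, -0.6, -0.6]
opening: 0.521
grasp_force: 30.0
```

```bash
python3 - <<'E'
from look import *
rel([511,343,46],-6.2)
E
```

```text
pos [509.1 329.4 214. ] shift [0.056 0.004 0.672] turn z 0.001902286878096662 j [22.4 29.4 85.2 -0.  65.6 28.4]
```

>>> send_rows(moves=[[0.055,0.005,0.05,0,0,0],[0.055,0.005,0.2,0,0,0],[0.055,0.005,0.4,0,0,0],[0.055,0.005,0.55,0,0,0],[0.055,0.005,0.63,0,0,0],[0.055,0.005,0.68,0,0,0],[0.055,0.005,0.68,0,0,0]])

```text
time_s: 24.8
position: [0.5127, 0.3404, 0.0434]
tcp_rot: [[0.11, 0.994, -0.004], [0.994, -0.11, -0.002], [-0.002, -0.004, -1.0]]
force: [0.0, -0.2, -0.5]
opening: 0.53
grasp_force: 30.0
```

>>> send_rows(moves=[[0,0,0,0,0,0],[0,0,0,0,0,0],[0,0,0,0,0,0],[0,0,0,0,0,0],[0,0,-0.05,0,0,0],[0,0,-0.2,0,0,0],[0,0,-0.4,0,0,0],[0,0,-0.6,0,0,0],[-0.1,0,-0.8,0,0,0],[-0.2,0,-0.83,0,0,0],[-0.2,0,-0.83,0,0,0]], grip=0.7)

```text
time_s: 25.9
position: [0.5092, 0.2907, 0.258]
tcp_rot: [[0.11, 0.994, 0.007], [0.994, -0.11, 0.001], [0.002, 0.007, -1.0]]
force: [0.2, -0.2, -0.2]
opening: 0.702
grasp_force: 0.0
```

```bash
python3 - <<'E'
from look import *
W,p=wcloud();q=p
T,t=cloud("top");print("TOP");report(T,t)
cv2.imwrite("pics/c7.png",np.vstack([cv2.resize(q[40:220,60:440,::-1],(760,360)),cv2.resize(t[130:290,180:420,::-1],(360,240))[:, :].copy() if 0 else cv2.resize(t[150:270,200:440,::-1],(760,240))]))
rel([649,89,250],1)
E
```

```text
TOP
wood
 (array([787.5, 239.4]), 48.7, array([52.1, 18.3]), np.float64(23.0))
 (array([708.6, 265.8]), 88.1, array([59.7, 52.5]), np.float64(22.0))
 (array([644.4,  86. ]), -88.0, array([108.7,  42.4]), np.float64(22.8))
yel
 (array([ 501.7, -317.4]), -76.5, array([68.5, 57. ]), np.float64(75.1))
redplug
 (array([ 503.7, -325.6]), -73.8, array([69.8, 19.3]), np.float64(118.2))
tray
 (array([540.2,  12.1]), 2.4, array([347., 297.]), np.float64(5.6))
box
 (array([ 497.3, -668.2]), 4.5, array([356.2,  33.1]), np.float64(76.0))
 (array([ 557.7, -524.9]), -16.9, array([79.4, 50.7]), np.float64(59.9))
 (array([ 507.2, -324.4]), -75.6, array([146.6,  98. ]), np.float64(71.3))
pos [508.  292.2 254.5] shift [-0.746  0.65   0.018] turn z -0.08093744679642059 j [19.  25.1 85.8  0.  69.  25.2]
```

View pics/c7.png

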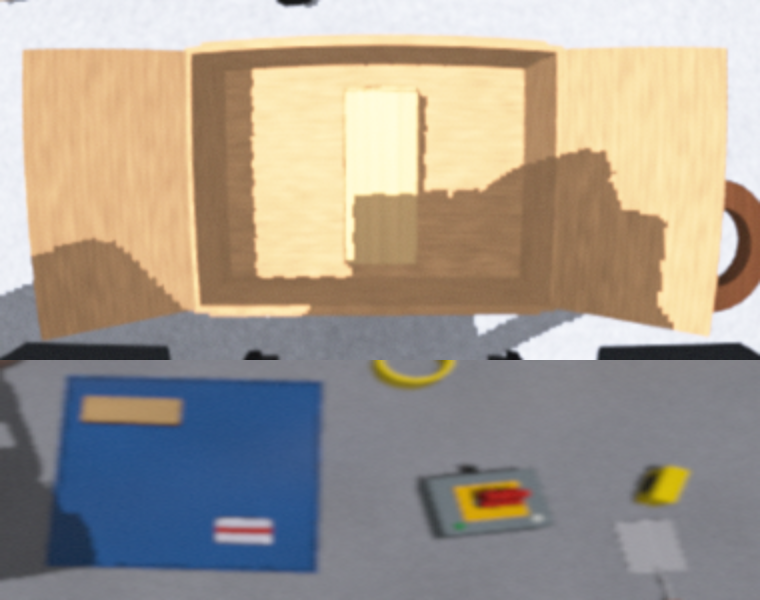

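>>> send_rows(moves=[[-0.15,0.1,0,0,0,-0.085],[-0.3,0.2,0,0,0,-0.085],[-0.45,0.35,0,0,0,-0.085],[-0.6,0.5,0,0,0,-0.085],[-0.746,0.65,0.05,0,0,-0.085],[-0.746,0.65,0.25,0,0,-0.085],[-0.746,0.65,0.45,0,0,-0.085],[-0.746,0.65,0.6,0,0,-0.085],[-0.746,0.65,0.75,0,0,-0.085],[-0.746,0.65,0.78,0,0,-0.085],[-0.746,0.65,0.78,0,0,-0.085]], grip=1)

```text
time_s: 27.1
position: [0.6479, 0.0901, 0.0559]
tcp_rot: [[-0.026, 1.0, -0.005], [1.0, 0.026, 0.0], [0.001, -0.005, -1.0]]
force: [0.1, 0.1, -0.5]
opening: 1.001
grasp_force: 0.0
```

```bash
python3 - <<'E'
from look import *
W,p=wcloud();report(W,p)
rel([649,89,10],1.5)
E
```

```text
wood
 (array([423.8, 273.5]), -5.7, array([46.1,  6.6]), np.float64(11.8))
 (array([770.3, 240.4]), 13.7, array([95.8, 43.6]), np.float64(21.8))
 (array([648.6, 105.5]), -88.7, array([79.5, 47.8]), np.float64(22.2))
 (array([650.5,  42.4]), 1.8, array([47.5, 17.6]), np.float64(22.2))
yel
redplug
tray
 (array([552.4, 114.9]), 1.6, array([333.7, 104.4]), np.float64(4.3))
 (array([634.2,  63.5]), 8.6, array([163.3, 107.3]), np.float64(4.3))
box
pos [649.7  89.9  58.1] shift [-0.004 -0.003  0.192] turn z -0.0004233088394228288 j [-1.9 44.2 84.1  0.  51.7 -3.3]
```

>>> send_rows(moves=[[0,0,0.06,0,0,0],[0,0,0.12,0,0,0],[0,0,0.16,0,0,0],[0,0,0.19,0,0,0],[0,0,0.19,0,0,0]])

```text
time_s: 27.65
position: [0.6484, 0.0893, 0.0094]
tcp_rot: [[-0.025, 1.0, -0.003], [1.0, 0.025, 0.0], [0.0, -0.003, -1.0]]
force: [-0.2, -0.3, 0.1]
opening: 0.997
grasp_force: 0.0
```

>>> send_rows(moves=[[0,0,0,0,0,0],[0,0,0,0,0,0],[0,0,0,0,0,0],[0,0,0,0,0,0],[0,0,0,0,0,0],[0,0,0,0,0,0],[0,0,0,0,0,0],[0,0,0,0,0,0]], grip=0)

```text
time_s: 28.45
position: [0.6493, 0.0893, 0.0109]
tcp_rot: [[-0.025, 1.0, -0.0], [1.0, 0.025, -0.0], [-0.0, -0.0, -1.0]]
force: [-0.6, 0.1, 1.6]
opening: 0.524
grasp_force: 30.0
```

>>> send_rows(moves=[[0,0,-0.03,0,0,0],[0,0,-0.1,0,0,0],[0,0,-0.2,0,0,0],[0,0,-0.35,0,0,0],[0,0,-0.5,0,0,0],[0,0,-0.65,0,0,0],[0,0,-0.85,0,0,0],[0,0,-0.85,0,0,0]])

```text
time_s: 29.25
position: [0.6546, 0.0893, 0.2335]
tcp_rot: [[-0.025, 1.0, 0.019], [1.0, 0.025, -0.0], [-0.001, 0.019, -1.0]]
force: [0.5, 0.2, -0.0]
opening: 0.525
grasp_force: 30.0
```

```bash
python3 - <<'E'
from look import *
rel([511,343,220],-6.2)
E
```

```text
pos [654.6  89.3 233.5] shift [ 1.029 -0.55   0.043] turn z 0.08487187156093433 j [-1.9 32.  76.8  0.  70.2 -3.3]
```

>>> send_rows(moves=[[0.15,-0.1,0,0,0,0.085],[0.3,-0.2,0,0,0,0.085],[0.5,-0.3,0,0,0,0.085],[0.65,-0.4,0,0,0,0.085],[0.8,-0.5,0,0,0,0.085],[1,-0.54,0,0,0,0.085],[1,-0.54,0,0,0,0.085],[1,-0.54,0,0,0,0.085]])

```text
time_s: 30.05
position: [0.5075, 0.337, 0.2238]
tcp_rot: [[0.105, 0.994, 0.001], [0.994, -0.105, -0.0], [-0.0, 0.001, -1.0]]
force: [-0.7, -0.1, -1.0]
opening: 0.525
grasp_force: 30.0
```

```bash
python3 - <<'E'
from look import *
rel([511,343,62],-6.2)
E
```

```text
pos [507.5 337.  223.8] shift [0.025 0.011 0.647] turn z 0.0017548519851100903 j [23.1 28.9 84.4 -0.  66.7 29.2]
```

>>> send_rows(moves=[[0.025,0.012,0.05,0,0,0],[0.025,0.012,0.2,0,0,0],[0.025,0.012,0.4,0,0,0],[0.025,0.012,0.55,0,0,0],[0.025,0.012,0.61,0,0,0],[0.025,0.012,0.65,0,0,0],[0.025,0.012,0.65,0,0,0]])

```text
time_s: 30.75
position: [0.5124, 0.3411, 0.0602]
tcp_rot: [[0.11, 0.994, -0.001], [0.994, -0.11, -0.0], [-0.0, -0.001, -1.0]]
force: [-0.1, 0.3, -1.0]
opening: 0.528
grasp_force: 30.0
```

>>> send_rows(moves=[[0,0,0,0,0,0],[0,0,0,0,0,0],[0,0,0,0,0,0],[0,0,0,0,0,0],[0,0,-0.05,0,0,0],[0,0,-0.2,0,0,0],[0,0,-0.4,0,0,0],[0,0,-0.6,0,0,0],[-0.1,0,-0.78,0,0,0],[-0.2,0,-0.78,0,0,0],[-0.2,0,-0.78,0,0,0]], grip=0.7)

```text
time_s: 31.85
position: [0.5068, 0.2902, 0.2592]
tcp_rot: [[0.11, 0.994, 0.004], [0.994, -0.11, 0.0], [0.001, 0.004, -1.0]]
force: [-0.2, 0.4, -0.5]
opening: 0.706
grasp_force: 0.0
```

```bash
python3 - <<'E'
from look import *
W,p=wcloud();q=p
T,t=cloud("top");print("TOP");report(T,t)
P=W[(W[...,2]>.04)&(W[...,2]<.07)&(abs(W[...,0]-.51)<.07)&(abs(W[...,1]-.345)<.06)]
print(np.nanmedian(P,0),len(P))
cv2.imwrite("pics/c8.png",np.vstack([cv2.resize(q[40:220,60:440,::-1],(760,360)),cv2.resize(t[150:270,200:440,::-1],(760,240))]))
rel([507,-313.5,260],12.4)
E
```

```text
TOP
wood
 (array([709.3, 272.2]), 80.6, array([54.4, 47.6]), np.float64(22.2))
yel
 (array([ 501.2, -317.3]), -75.7, array([69.5, 57.4]), np.float64(74.4))
redplug
 (array([ 503.6, -326.1]), -72.3, array([70.6, 18.4]), np.float64(119.9))
tray
 (array([540.2,  12.2]), 2.4, array([347.9, 297.2]), np.float64(5.6))
box
 (array([ 497. , -668.9]), 4.5, array([355.7,  35. ]), np.float64(75.6))
 (array([ 554. , -524.2]), -15.3, array([72.4, 49.4]), np.float64(59.2))
 (array([ 507.7, -325.3]), -75.5, array([145.9,  98.6]), np.float64(71.1))
[0.51349723 0.34369743 0.05719232] 3455
pos [506.3 291.9 256.7] shift [-2.407  0.268 -0.015] turn z -0.207601462143604 j [19.  24.9 85.8  0.  69.2 25.3]
```

View pics/c8.png

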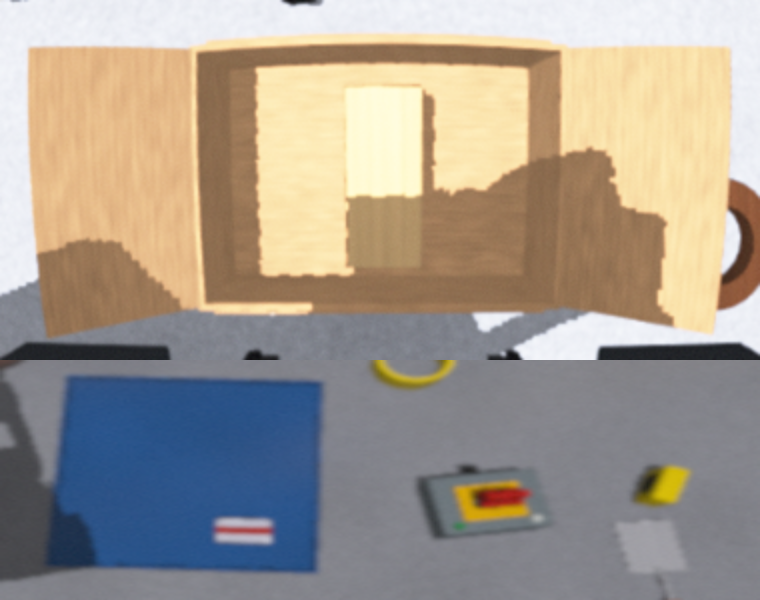

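>>> send_rows(moves=[[-0.2,0.02,0,0,0,0],[-0.4,0.04,0,0,0,0],[-0.6,0.06,0,0,0,0],[-0.8,0.09,0,0,0,0]], grip=0)

```text
time_s: 32.35
position: [0.5064, 0.0915, 0.255]
tcp_rot: [[0.107, 0.994, -0.002], [0.994, -0.107, 0.001], [0.0, -0.002, -1.0]]
force: [0.5, 0.5, 0.4]
opening: 0.422
grasp_force: 0.0
```

>>> send_rows(moves=[[-0.2,0.02,0,0,0,0],[-0.4,0.04,0,0,0,0],[-0.6,0.06,0,0,0,0],[-0.8,0.09,0,0,0,0]])

```text
time_s: 32.75
position: [0.5074, -0.1089, 0.2551]
tcp_rot: [[0.108, 0.994, -0.001], [0.994, -0.108, 0.001], [0.001, -0.002, -1.0]]
force: [1.2, 0.6, -1.1]
opening: 0.061
grasp_force: 0.0
```

>>> send_rows(moves=[[-0.2,0.02,0,0,0,-0.208],[-0.4,0.04,0,0,0,-0.208],[-0.6,0.06,0,0,0,-0.208],[-0.8,0.09,0,0,0,-0.208],[-0.8,0.09,0,0,0,-0.208],[-0.8,0.09,0,0,0,-0.208]])

```text
time_s: 33.35
position: [0.5085, -0.3101, 0.2545]
tcp_rot: [[-0.214, 0.977, -0.001], [0.977, 0.214, 0.002], [0.002, -0.001, -1.0]]
force: [1.1, 0.8, -0.9]
opening: -0.0
grasp_force: 0.0
```

```bash
python3 - <<'E'
from look import *
rel([506,-313.5,150],12.4)
E
```

```text
pos [ 508.5 -310.1  254.5] shift [-0.012 -0.013  0.418] turn z -0.000397637009410169 j [-42.1  26.   84.3   0.   69.9 -54.5]
```

>>> send_rows(moves=[[-0.012,-0.011,0.15,0,0,0],[-0.012,-0.011,0.3,0,0,0],[-0.012,-0.011,0.4,0,0,0],[-0.012,-0.011,0.42,0,0,0],[-0.012,-0.011,0.44,0,0,0],[-0.012,-0.011,0.46,0,0,0],[-0.012,-0.011,0.48,0,0,0],[-0.012,-0.011,0.5,0,0,0],[-0.012,-0.011,0.52,0,0,0],[-0.012,-0.011,0.535,0,0,0],[-0.012,-0.011,0.545,0,0,0]])

```text
time_s: 34.45
position: [0.5071, -0.3128, 0.1197]
tcp_rot: [[-0.216, 0.976, 0.002], [0.976, 0.216, -0.0], [-0.001, 0.001, -1.0]]
force: [1.0, 3.4, 5.0]
opening: 0.008
grasp_force: 2.7
```

>>> send_rows(moves=[[0,0,0,0,0,0],[0,0,0.004,0,0,0],[0,0,0.008,0,0,0],[0,0,0.008,0,0,0]])

```text
time_s: 34.85
position: [0.5066, -0.3133, 0.1178]
tcp_rot: [[-0.216, 0.976, 0.001], [0.976, 0.216, -0.001], [-0.001, 0.001, -1.0]]
force: [1.0, 1.1, 4.0]
opening: 0.005
grasp_force: 2.0
```

>>> send_rows(moves=[[0,0,0.004,0,0,0],[0,0,0.008,0,0,0],[0,0,0.01,0,0,0],[0,0,0.01,0,0,0],[0,0,0.01,0,0,0]])

```text
time_s: 35.35
position: [0.5067, -0.3133, 0.1159]
tcp_rot: [[-0.216, 0.976, 0.001], [0.976, 0.216, -0.001], [-0.001, 0.001, -1.0]]
force: [-0.2, 2.7, 7.5]
opening: 0.008
grasp_force: 3.8
```

>>> send_rows(moves=[[0,0,0.004,0,0,0],[0,0,0.008,0,0,0],[0,0,0.008,0,0,0],[0,0,0.008,0,0,0]])

```text
time_s: 35.75
position: [0.5068, -0.3134, 0.1158]
tcp_rot: [[-0.217, 0.976, 0.002], [0.976, 0.217, -0.002], [-0.002, 0.001, -1.0]]
force: [-2.3, 3.6, 17.4]
opening: 0.005
grasp_force: 8.9
```

Bottomed out (0.1158 m, force rising). Retract and check.

>>> send_rows(moves=[[0,0,-0.05,0,0,0],[0,0,-0.2,0,0,0],[0,0,-0.4,0,0,0],[0,0,-0.55,0,0,0],[0,0,-0.55,0,0,0],[0,0,-0.55,0,0,0]])

```text
time_s: 36.35
position: [0.5063, -0.3133, 0.2512]
tcp_rot: [[-0.216, 0.976, 0.001], [0.976, 0.216, -0.002], [-0.002, 0.0, -1.0]]
force: [-0.4, 0.3, -0.5]
opening: 0.005
grasp_force: 0.0
```

```bash
python3 - <<'E'
from look import *
W,p=wcloud();report(W,p)
q,_=viewer.capture("scene");cv2.imwrite("pics/s9.png",cv2.resize(q[80:330,60:460,::-1],None,fx=2,fy=2))
E
```

```text
wood
yel
 (array([ 522.3, -310.8]), -76.7, array([68.8, 27. ]), np.float64(73.2))
 (array([ 489.6, -325.1]), -75.0, array([59.6, 19.6]), np.float64(73.3))
redplug
 (array([ 508.2, -319.7]), -75.6, array([56.7, 12.1]), np.float64(114.6))
tray
 (array([552.6, -62.3]), 2.5, array([358.6, 145.7]), np.float64(4.3))
box
 (array([ 512.4, -319.9]), -76.0, array([133.7, 108.3]), np.float64(69.7))
```

View pics/s9.png

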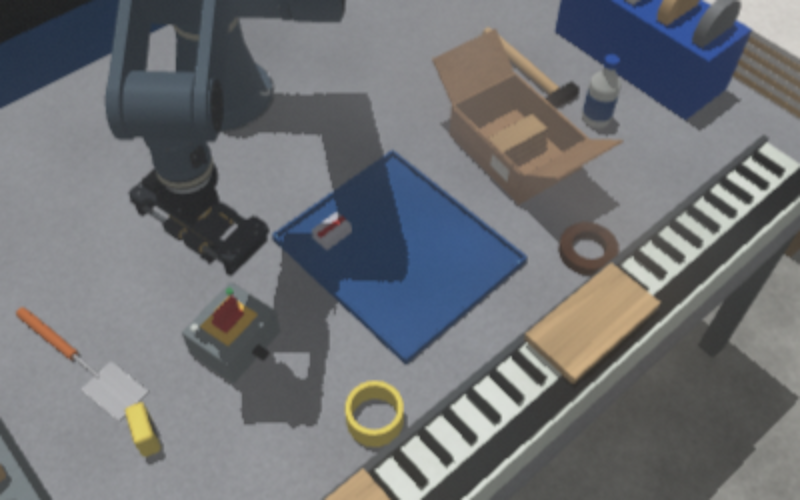

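The plug top reads 114.6 mm, the same as at the start. The flaps are open, the panels are stacked in the carton, and the robot is clear of everything.

```bash
python3 -c "
from rig import ticket
print(ticket.hand_in())"
```

```text
the job is handed in; nothing more can be done
None
```

I handed the job in at about 36 s: the plug was pulled out first and is now fully home, both flaps are wide open, and all three panels that were present lie stacked in the carton; no verdict was shown.

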